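# Free-travel check and loading of a dip coater

## Robot

A 6-joint arm with a two-finger parallel gripper is mounted at the origin on the work surface. World frame = base frame: x ahead of the robot, y to its left, z up, the work surface at z = 0. Lengths are in m, angles in rad, forces in N, time in s.
With the tool pointing down it reaches from about 0.35 to 0.975 m from the base axis. Payload 4.9 kg.
Tool frame: the origin (TCP) lies on the mounting face of the last link; the fingertips stand 173 mm ahead of it and the grasp point (between the pads) lies 155 mm ahead of it; z points along the fingers, y is the direction in which the jaws open and shut (so a half turn about z gives the same grasp; the last joint's range is limited). The gripper opens to 85 mm and grips with 20 to 120 N. Pads are 22 mm wide; open, the fingers measure 114 mm over their backs; the gripper's body (76 mm by 85 mm) begins 54 mm behind the grasp point. The pads swing forward as they close: fully open they stand 13 mm farther back than shut.
Start: joints at [-1.259, 0.053, 1.613, -0, 1.476, -0.119], TCP at [0.261, -0.568, 0.405] pointing down, gripper open.
Joint ranges: [-3.01, 3.01], [-1.01, 2.22], [0.06, 2.58], [-1.02, 4.17], [0.09, 2.62], [-3.14, 3.14]. Speed limits (rad/s): [2.57, 2.57, 3.14, 3.14, 3.14, 3.14].

## Interface

Orientations are given as a unit quaternion [w, x, y, z].
In Python, from plant import manip gives the robot as it stands.
- The arm moves only by the tool play_rows, never from a script. Its argument "increments" is a list of rows, each an object with "offset": the shift along the tool's x, y, z in mm, a list of three; "twist": the turn about the tool's z in rad; "grip": the opening, from 0 (shut) to 1 (fully open). In form: [{"offset": [dx, dy, dz], "twist": twist, "grip": grip}, ...]. A call has 1 to 5 rows; each row is the pose to reach, as a shift and turn from the pose commanded when the call began, along the tool's axes at that moment; what a row does not reach only later rows make up. A row lasts 1/12 s, in which the tool goes at most 41.7 mm and 7.16 degrees, less where a joint would pass 70% of its speed; a pose out of reach is approached as far as the arm can. A call with a gripper value outside its range is refused whole. The fingers move at their own pace and stop on an object; the grip force is fixed at half the most. Time passes only in rows, so rows that repeat a pose let the fingers close. It gives the time, the measured TCP pose, the force and the opening at its end, in the units of the state.
- manip.state(): the state, without advancing time (a new reading comes with each control period).
- manip.grab_frame(name): name is "scene" or "side" or "wrist"; returns the picture (420x560x3 uint8, blue, green, red); there is no depth.
- manip.get_calibration(name): a dict with "fx", "fy", "cx", "cy" (pixels), "T" (4x4, takes a point from camera to world coordinates). Camera axes: x right, y down, z forward; pixel columns grow to the right and rows downward; lengths in m; the calibration is good to about 2 mm. A picture is of the moment at which its call begins: read the wrist's pose just before it. get_calibration takes no time and is no camera call; for the wrist camera it gives the pose at the moment of the call.
- manip.job_done(): hands the job in, once; it reports no verdict.
Trained networks look in the newest picture that a camera, given by its name, has taken for a name from the list of things; names that differ only in an ending like _2 or _b are one class to them, and where a whole thing is asked for, a point or a joint stands for the part that bears it (a point fixed in the world has none). Each returns a list of dicts, best first, with "p" (0 to 1); they miss things now and then, are a little off and sometimes report something else, mostly with a low value. They report only what shows in the picture. A call takes as long as a camera call. They do not tell look-alikes from the thing itself.
- manip.boxes_of(query, camera): "xyz" ([x, y, z] in m, in the coordinates of the camera as it stood for that picture, good to about 4 mm: the middle of the surface that is visible of it).
- manip.tip_of(query, camera): "xyz" ([x, y, z] in m, in the coordinates of the camera as it stood for that picture, good to about 4 mm: a listed point, or the origin of a listed thing).
The state is a dict: "time": time; "joint_pos": joint angles; "joint_vel": joint speeds; "joint_efforts": joint torques, N m; "tool_pos": TCP position; "tool_rot": TCP orientation; "contact_force": force on the tool from outside, world axes, zero at the start; "ft_torque": the same for the moment, N m; "gripper_width": opening from 0.0 (shut) to 1.0 (fully open).
Only numpy, scipy, OpenCV 4.12 (cv2) and the standard library are available. Lean on these libraries where they do the work, as an engineer would, in place of code of your own. Each camera call takes 0.05 s, during which the arm holds its last target. There are 200 camera calls.

## Task

Get the dip coater ready for a run: its drive is off, so take the carriage by its mast and slide it slowly all the way to the right-hand (red) stop and then all the way back to the left-hand (green) stop to feel that it runs freely, and leave it there. Then take the white substrate rack by its blue grip and, keeping it upright, hang it on the carriage by its wire bail: the bar goes through the bail from the bar's free end, and the bail is let down gently onto the bar between the blue block and the red collar so that the rack hangs straight. Leave the carriage at the left-hand stop, and do not disturb the beakers or the other things on the bench.

Things in the scene. Friction and masses are not known exactly. Their poses are not given: they have to be found in the camera images.
- coater: the dip coater: white deck 220 (x) x 440 (y), 25 high, with the slide along its far side and three beakers and a 10 high drip tray in front. Origin under the deck's centre; x away from the robot, y along the slide to the left, z up; turned at most 0.2 rad. At both ends of the slide end blocks 75 high, marked green (left, +y) and red (right, -y).
- carriage (a joint): carriage position along the slide, m: 0 = against the left-hand (green, +y end) stop, 0.27 = against the right-hand (red) stop; it grows along the coater's -y axis. Slides by hand against about 3 N of friction and stays where it is left. Slowly means below 0.3 m/s.
- mast_top (a point): centre of the top of the carriage's mast, 303 above the bench: an upright square aluminium profile, 40 x 40, with black end cap; axes as coater, moves with the carriage. Free on all sides over its top 50; below that the blue block stands on its robot-facing side.
- bar_mid (a point): middle of the upper line of the hanging bar, 229 above the bench; moves with the carriage; axes as coater. Level steel bar, diameter 8, from the blue block on the mast towards the robot (along -x). From this point: block face (36 wide, 50 high) at x +42, mast axis at x +93, red end collar (diameter 15) from x -42 to -47, where the bar ends.
- rack_grip (a point): centre of the rack's blue grip, 120 above the rack's underside. Grip: 16 (x) x 24 (y) x 36 high, on top of the bail. Axes: z up, y along the bail, x through its opening. At the start the rack stands upright on the bench, left or right of the coater, turned at most 0.6 rad. Hung, its x axis lies along the bar, either way round.
- rack_crown (a point): middle of the underside of the bail's crown, the place that rests on the bar: 98 above the rack's underside, 22 below the grip's centre. The opening below it is 41 wide, narrowing to a shallow peak here, and 65 high. When hung it is level with bar_mid. Axes as rack_grip.
- rack: the substrate rack, about 110 g: white basket 34 (x) x 50 (y) x 32 high with small glass squares, and over it an upright steel wire bail (wire 4 thick, legs at y +-22.5) with a blue grip on top, 138 high in all. Origin at the centre of its underside.
- beaker0_c (a point): low glass beaker, 60 outside diameter, 80 high, empty, standing loose in a row on the coater's deck in front of the slide; this point is its centre, half-way up. Not to be disturbed.
- beaker1_c (a point): low glass beaker, 60 outside diameter, 80 high, empty, standing loose in a row on the coater's deck in front of the slide; this point is its centre, half-way up. Not to be disturbed.
- beaker2_c (a point): low glass beaker, 60 outside diameter, 80 high, empty, standing loose in a row on the coater's deck in front of the slide; this point is its centre, half-way up. Not to be disturbed.
- tip_box: blue pipette-tip box, 122 x 85 x 87 high, origin under its centre. Bystander.
- tube_rack: clear rack with five capped tubes, 75 x 150 x 116 high, origin under its centre. Bystander.
- wash_bottle: white wash bottle, diameter 72, 205 high with its bent nozzle, origin under its centre. Bystander.
- dropper: amber dropper bottle with blue cap, diameter 36, 90 high, origin under its centre; at the side of the coater where the rack is not. Bystander.
There are look-alikes about, which are no part of the job. Of the things like the rack, leave any that is black, pink or yellow; of the rest the larger one is meant.

How it is judged:
On the way, in this order (a step that is already met when the one before it is completed fails the run):
1. the carriage is slid fully against the right-hand stop, with nothing hung on it (value of joint carriage above 0.265 m and contact force between rack and coater below 0.05 N), for 0.1 s.
2. the carriage is slid fully back against the left-hand stop (value of joint carriage below 0.005 m), for 0.1 s.
3. the rack hangs by its bail on the bar, let go (x of rack_crown in the frame of bar_mid between -0.04 and 0.04 m and y of rack_crown in the frame of bar_mid between -0.012 and 0.012 m and z of rack_crown in the frame of bar_mid between -0.006 and 0.006 m and angle between rack_grip's own z axis and vertical below 0.15 rad and angle between the x axis of rack_grip and the x axis of bar_mid, either way round below 0.5 rad and value of joint carriage below 0.006 m and contact force between rack and the fingers below 0.05 N), for 0.2 s.
At the end, for the whole second after the job is handed in: Carriage within 6 mm of the left-hand stop; rack let go and still, hanging by its bail on the bar between block and collar: bail crown on the bar (within 6 mm in height, 12 mm across), rack within 0.15 rad of upright, bail within 0.5 rad of square to the bar (all of step 3 and linear speed of rack below 0.03 m/s and angular speed of rack below 0.4 rad/s); the robot touches nothing.
It fails at once if the carriage is slid faster than 0.3 m/s (velocity of joint carriage above 0.3 m/s or velocity of joint carriage below -0.3 m/s).
It fails at once if the rack is tipped more than about 35 degrees (angle between rack_grip's own z axis and vertical above 0.6 rad).
It fails at once if the rack is dropped (falls free by more than about 13 mm) (linear speed of rack above 0.5 m/s and contact force between rack and the fingers below 0.05 N).
It fails at once if the rack is rammed against the coater (over 30 N) (contact force between rack and coater above 30 N).
It fails at once if a beaker is moved more than 20 mm or another bystander more than 30 mm (distance of any of beaker0_c, beaker1_c, beaker2_c from where it was at the start of the episode above 0.02 m or distance of any of tip_box, tube_rack, wash_bottle, dropper from where it was at the start of the episode above 0.03 m).
It also fails if it takes over 64 s, if anything falls off the work surface, if the arm or the gripper's body presses on something with over 40 N, if the wrist force passes 120 N, or if a joint passes its speed limit or range.

## Working session

There is one attempt and no reset: what is moved stays moved. The work goes in short steps, Python scripts to look and compute and a tool call to move; the robot and the scene stay as the last step left them, time stands still between calls to the robot, and variables do not carry over. Pictures are saved under pics/ and viewed, about 8 in all and at most 12, crops included, and the job is handed in when it is done.

Besides the shell and the picture viewer there is one more tool, called as name(argument=value, ...), one argument or row to a line, values as JSON. play_rows: Moves the arm, as the interface text tells. Its arguments: {"type":"object","properties":{"increments":{"type":"array"}},"required":["increments"]}

```bash
mkdir -p pics; cat > h.py <<'E'
from plant import manip
import numpy as np, cv2
from scipy.spatial.transform import Rotation as R
def shot(cam,name=None):
    T=np.array(manip.get_calibration(cam)["T"]); im=manip.grab_frame(cam)
    if name: cv2.imwrite(f"pics/{name}.png",im)
    return im,T
def find(q,cam,T,f="tip_of",n=3,pmin=.1):
    o=[]
    for d in getattr(manip,f)(q,cam)[:n]:
        if d["p"]<pmin: continue
        p=T[:3,:3]@np.array(d["xyz"])+T[:3,3]; o.append(p); print(f[:3],cam,q,round(d["p"],2),p.round(4))
    return o
def totool(p):  # world point -> shift of grasp point in tool axes mm
    s=manip.state(); r=R.from_quat(np.roll(s["tool_rot"],-1)); g=np.array(s["tool_pos"])+r.apply([0,0,.155])
    return (r.inv().apply(np.array(p)-g)*1000).round(1)
def st():
    s=manip.state(); r=R.from_quat(np.roll(s["tool_rot"],-1)); print("t",s["time"],"pos",np.round(s["tool_pos"],4),"w",s["gripper_width"],"F",np.round(s["contact_force"],1)); print("axes",r.as_matrix().round(3).tolist(), "q",np.round(s["joint_pos"],2))
E
python3 - <<'E'
from h import *
st()
a,T=shot("scene"); 
for q in ["mast_top","bar_mid","rack_grip","rack_crown","coater","beaker0_c","dropper","tip_box","tube_rack","wash_bottle"]: find(q,"scene",T,n=4)
b,T=shot("side")
for q in ["mast_top","bar_mid","rack_grip","rack_crown","coater"]: find(q,"side",T,n=4)
cv2.imwrite("pics/a.png",cv2.resize(np.vstack([a,b]),(800,1200))[:600]); cv2.imwrite("pics/b.png",cv2.resize(b,(800,600)))
E
```

```text
t 0.0 pos [ 0.2609 -0.5676  0.4035] w 1.002677927476731 F [ 0.3  0.7 -1. ]
axes [[0.909, 0.418, -0.001], [0.418, -0.909, 0.002], [0.0, -0.002, -1.0]] q [-1.26  0.05  1.61  0.    1.48 -0.12]
tip scene mast_top 0.61 [ 0.6109 -0.0309  0.3047]
tip scene bar_mid 0.74 [ 0.5177 -0.0199  0.2308]
tip scene rack_grip 0.97 [ 0.486  -0.3826  0.1192]
tip scene rack_grip 0.89 [ 0.3921 -0.3462  0.1268]
tip scene rack_grip 0.68 [ 0.3101 -0.3525  0.09  ]
tip scene rack_grip 0.6 [ 0.3848 -0.2524  0.0838]
tip scene rack_crown 0.82 [ 0.4845 -0.3759  0.098 ]
tip scene rack_crown 0.8 [ 0.3888 -0.4454  0.1025]
tip scene rack_crown 0.72 [ 0.3918 -0.3462  0.1019]
tip scene rack_crown 0.72 [ 0.3066 -0.3551  0.0775]
tip scene coater 0.95 [ 0.5623  0.0159 -0.0009]
tip scene beaker0_c 0.62 [0.5292 0.0686 0.0678]
tip scene dropper 0.75 [0.3879 0.3454 0.0061]
tip scene tip_box 0.61 [ 0.6079 -0.5017  0.0029]
tip scene tube_rack 0.72 [0.6377 0.4226 0.0026]
tip scene wash_bottle 0.6 [0.4734 0.5302 0.0067]
tip scene wash_bottle 0.41 [0.5284 0.0683 0.0698]
tip side mast_top 0.67 [ 0.6084 -0.038   0.3028]
tip side bar_mid 0.71 [ 0.5129 -0.0191  0.2278]
tip side bar_mid 0.28 [ 0.5085 -0.1109  0.063 ]
tip side rack_grip 0.68 [ 0.3878 -0.2534  0.0805]
tip side rack_grip 0.63 [ 0.4791 -0.3832  0.1187]
tip side rack_grip 0.54 [ 0.3884 -0.3447  0.1175]
tip side rack_crown 0.65 [ 0.4778  0.5274 -0.0008]
tip side rack_crown 0.61 [ 0.3876 -0.2474  0.065 ]
tip side rack_crown 0.6 [ 0.3853 -0.351   0.0941]
tip side rack_crown 0.54 [ 0.4836 -0.3822  0.096 ]
tip side coater 0.92 [0.558  0.0204 0.0006]
```

View pics/a.png

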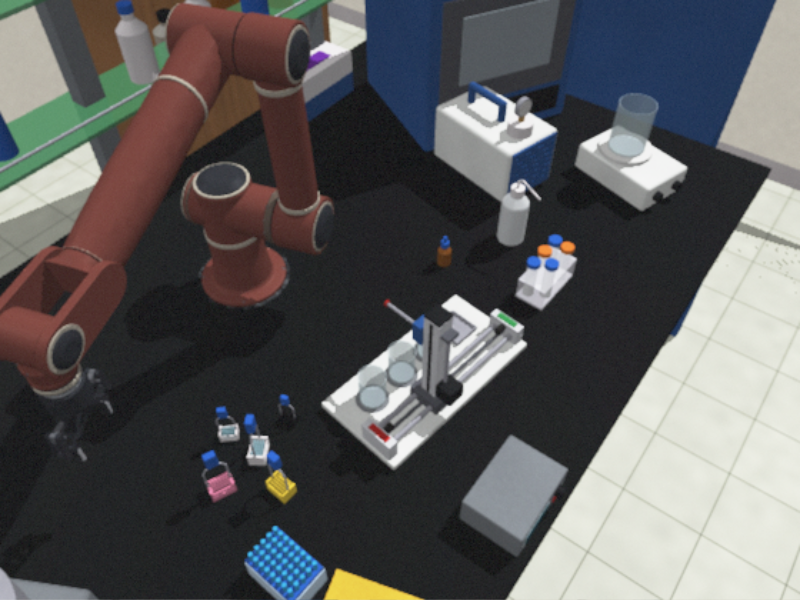

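View pics/b.png

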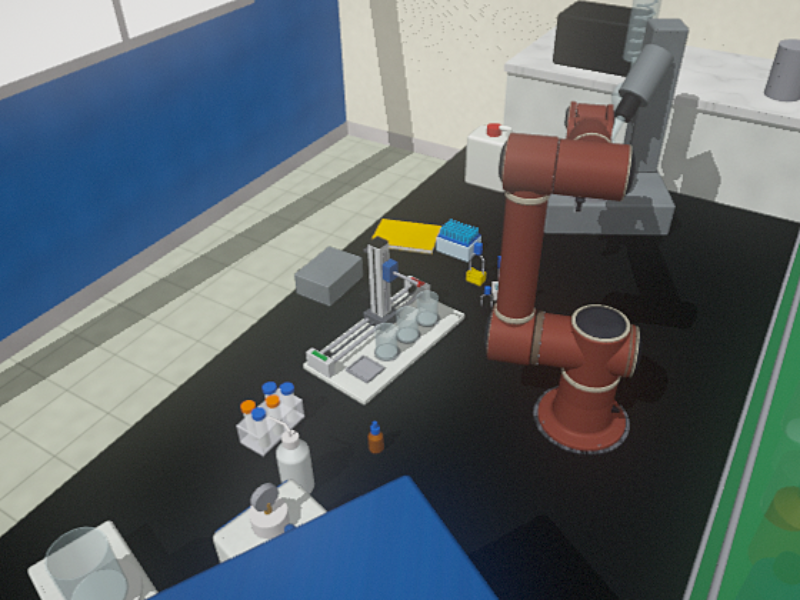

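The first view shows the coater with its carriage mid-slide. The racks are white large at (258,448), white small at (228,428), pink (218,485), yellow (281,485) and black (286,405). I'll get the yaw from the end-block marks and check which white rack is the larger.

```bash
python3 - <<'E'
from h import *
for cam,n in [("scene","a"),("side","b")]:
    c=manip.get_calibration(cam); T=np.array(c["T"]); im,_=shot(cam); Ti=np.linalg.inv(T)
    def proj(p): q=Ti[:3,:3]@p+Ti[:3,3]; return np.array([c["fx"]*q[0]/q[2]+c["cx"],c["fy"]*q[1]/q[2]+c["cy"]])
    def ray(u,z):
        d=T[:3,:3]@np.array([(u[0]-c["cx"])/c["fx"],(u[1]-c["cy"])/c["fy"],1]); return T[:3,3]+d*(z-T[2,3])/d[2]
    b=np.array([.56,.018,.03]); ax=np.array([.989,-.15,0]); ay=np.array([.15,.989,0])
    P=[]
    hsv=cv2.cvtColor(im,cv2.COLOR_BGR2HSV)
    for nm,s in [("green",1),("red",-1)]:
        u0=proj(b+.05*ax+s*.205*ay+[0,0,.045])
        m=((hsv[...,0]>45)&(hsv[...,0]<80) if s>0 else ((hsv[...,0]<8)|(hsv[...,0]>172)))&(hsv[...,1]>150)&(hsv[...,2]>60)
        yy,xx=np.nonzero(m); k=np.hypot(xx-u0[0],yy-u0[1])<18
        if k.sum()==0: print(cam,nm,"none"); continue
        u=np.array([xx[k].mean(),yy[k].mean()]); w=ray(u,.075); P.append(w); print(cam,nm,k.sum(),u0.round(),u.round(),w.round(4))
    if len(P)==2: d=P[0]-P[1]; print("yaw",np.arctan2(-d[0],d[1]),np.linalg.norm(d),"mid",(P[0]+P[1])/2)
    if cam=="scene":
        for p in [(.392,-.346,.12),(.31,-.3525,.09),(.486,-.383,.119),(.385,-.252,.083)]: print(p,(proj(np.array(p))*800/560).round())
E
```

```text
scene green 15 [354. 223.] [354. 223.] [0.6415 0.2144 0.075 ]
scene red 49 [263. 301.] [265. 302.] [ 0.5881 -0.1928  0.075 ]
yaw -0.13033747106376986 0.41078034252959456 mid [0.61483509 0.01079948 0.075     ]
(0.392, -0.346, 0.12) [251. 423.]
(0.31, -0.3525, 0.09) [222. 412.]
(0.486, -0.383, 0.119) [273. 463.]
(0.385, -0.252, 0.083) [283. 399.]
side green 22 [224. 249.] [223. 249.] [0.6418 0.2136 0.075 ]
side red 11 [293. 197.] [293. 197.] [ 0.5802 -0.1912  0.075 ]
yaw -0.15119565470321117 0.4094288443251583 mid [0.61100174 0.01117192 0.075     ]
```

play_rows(
  increments=[
    {"offset":[0,0,-22],"twist":0.114,"grip":1},
    {"offset":[0,0,-44],"twist":0.228,"grip":1},
    {"offset":[0,0,-66],"twist":0.342,"grip":1},
    {"offset":[0,0,-88],"twist":0.456,"grip":1},
    {"offset":[0,0,-110],"twist":0.569,"grip":1},
  ],
)

```text
time: 1.37
tool_pos: [0.261, -0.5678, 0.5158]
tool_rot: [-0.0, 0.997, -0.072, 0.0]
contact_force: [0.5, 0.0, 0.0]
gripper_width: 0.999
```

play_rows(
  increments=[
    {"offset":[17,-36,0],"twist":0,"grip":1},
    {"offset":[34,-72,0],"twist":0,"grip":1},
    {"offset":[51,-108,0],"twist":0,"grip":1},
    {"offset":[68,-144,0],"twist":0,"grip":1},
    {"offset":[85,-180,0],"twist":0,"grip":1},
  ],
)

```text
time: 1.78
tool_pos: [0.3705, -0.3997, 0.5149]
tool_rot: [0.0, 0.998, -0.069, 0.0]
contact_force: [-0.2, -1.1, 0.1]
gripper_width: 0.999
```

play_rows(
  increments=[
    {"offset":[17,-36,0],"twist":0,"grip":1},
    {"offset":[34,-72,0],"twist":0,"grip":1},
    {"offset":[51,-108,0],"twist":0,"grip":1},
    {"offset":[68,-144,0],"twist":0,"grip":1},
    {"offset":[85,-180,0],"twist":0,"grip":1},
  ],
)

```text
time: 2.2
tool_pos: [0.4795, -0.2328, 0.5151]
tool_rot: [0.0, 0.998, -0.069, 0.0]
contact_force: [1.1, -0.5, 0.7]
gripper_width: 0.996
```

play_rows(
  increments=[
    {"offset":[0,-34,0],"twist":0,"grip":1},
    {"offset":[0,-68,0],"twist":0,"grip":1},
    {"offset":[0,-102,0],"twist":0,"grip":1},
    {"offset":[0,-137,0],"twist":0,"grip":1},
    {"offset":[0,-137,0],"twist":0,"grip":1},
  ],
)

```text
time: 2.62
tool_pos: [0.4981, -0.0946, 0.5151]
tool_rot: [-0.001, 0.998, -0.066, 0.001]
contact_force: [0.9, -0.1, 0.7]
gripper_width: 1.0
```

```bash
python3 - <<'E'
from h import *
st()
im,T=shot("wrist","c")
print(T.round(3).tolist())
for q in ["mast_top","bar_mid","beaker0_c"]: 
    for p in find(q,"wrist",T,n=4): print(totool(p))
E
```

```text
t 2.6167 pos [ 0.4981 -0.0946  0.5151] w 1.000001346117129 F [ 0.9 -0.1  0.7]
axes [[0.991, -0.131, 0.001], [-0.131, -0.991, 0.002], [0.001, -0.002, -1.0]] q [-0.34 -0.27  1.73  0.    1.68  1.37]
[[-0.131, -0.946, -0.297, 0.575], [-0.991, 0.124, 0.041, -0.107], [-0.002, 0.3, -0.954, 0.485], [0.0, 0.0, 0.0, 1.0]]
tip wrist mast_top 0.61 [ 0.6074 -0.04    0.3065]
[100.6 -72.4  53.4]
tip wrist bar_mid 0.65 [ 0.5151 -0.0238  0.2347]
[  6.8 -77.  125. ]
tip wrist beaker0_c 0.85 [0.5297 0.0606 0.0669]
[   9.4 -163.3  292.8]
```

View pics/c.png

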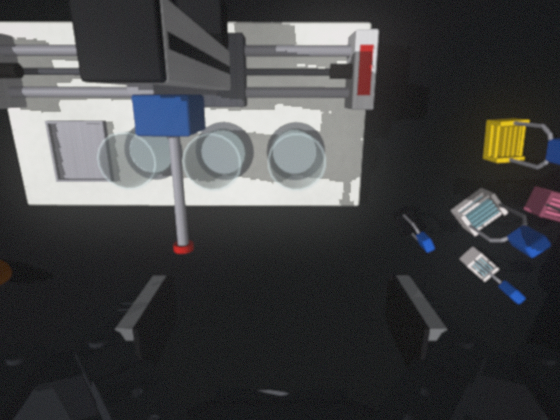

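The wrist view shows the black mast cap at (150,40), the bar from (175,135) to the collar at (182,247), and the slide parallel to the jaws. The red end block is at (365,70), and the larger white rack at (480,210) is the one at (0.39,-0.35).

play_rows(
  increments=[
    {"offset":[30,-21,0],"twist":0,"grip":1},
    {"offset":[60,-42,0],"twist":0,"grip":1},
    {"offset":[90,-63,0],"twist":0,"grip":1},
    {"offset":[102,-73,0],"twist":0,"grip":1},
    {"offset":[102,-73,0],"twist":0,"grip":1},
  ],
)

```text
time: 3.23
tool_pos: [0.611, -0.0411, 0.5132]
tool_rot: [-0.0, 0.998, -0.069, -0.001]
contact_force: [-0.4, -0.6, -0.9]
gripper_width: 1.0
```

play_rows(
  increments=[
    {"offset":[0,0,20],"twist":0,"grip":1},
    {"offset":[0,0,40],"twist":0,"grip":1},
    {"offset":[0,0,60],"twist":0,"grip":1},
    {"offset":[0,0,75],"twist":0,"grip":1},
    {"offset":[0,0,83],"twist":0,"grip":1},
  ],
)

```text
time: 3.65
tool_pos: [0.6081, -0.0422, 0.4289]
tool_rot: [-0.0, 0.998, -0.07, -0.002]
contact_force: [-0.7, -0.1, -0.3]
gripper_width: 1.007
```

play_rows(
  increments=[
    {"offset":[0,0,0],"twist":0,"grip":0.7},
    {"offset":[0,0,0],"twist":0,"grip":0.6},
    {"offset":[0,0,0],"twist":0,"grip":0.5},
    {"offset":[0,0,0],"twist":0,"grip":0.4},
    {"offset":[0,0,0],"twist":0,"grip":0.3},
  ],
)

```text
time: 4.07
tool_pos: [0.6092, -0.0406, 0.4344]
tool_rot: [-0.0, 0.998, -0.069, 0.002]
contact_force: [-0.5, 1.8, 4.7]
gripper_width: 0.456
```

play_rows(
  increments=[
    {"offset":[0,0,0],"twist":0,"grip":0.2},
    {"offset":[0,0,0],"twist":0,"grip":0.2},
  ],
)

```text
time: 4.23
tool_pos: [0.6092, -0.0406, 0.4345]
tool_rot: [-0.0, 0.998, -0.069, 0.002]
contact_force: [0.6, 1.7, 6.7]
gripper_width: 0.459
```

```bash
python3 -c "
from h import *
st()"
```

```text
t 4.2333 pos [ 0.6092 -0.0406  0.4345] w 0.45901779586183344 F [0.6 1.7 6.7]
axes [[0.991, -0.137, 0.004], [-0.137, -0.991, -0.0], [0.004, -0.0, -1.0]] q [-0.19  0.    1.62  0.    1.52  1.52]
```

play_rows(
  increments=[
    {"offset":[0,5,0],"twist":0,"grip":0.2},
    {"offset":[0,17,0],"twist":0,"grip":0.2},
    {"offset":[0,32,0],"twist":0,"grip":0.2},
    {"offset":[0,47,0],"twist":0,"grip":0.2},
    {"offset":[0,60,0],"twist":0,"grip":0.2},
  ],
)

```text
time: 4.65
tool_pos: [0.601, -0.1004, 0.4344]
tool_rot: [-0.0, 0.998, -0.069, 0.002]
contact_force: [2.0, 3.9, 6.4]
gripper_width: 0.463
```

play_rows(
  increments=[
    {"offset":[0,6,0],"twist":0,"grip":0.2},
    {"offset":[0,10,0],"twist":0,"grip":0.2},
    {"offset":[0,14,0],"twist":0,"grip":0.2},
    {"offset":[0,18,0],"twist":0,"grip":0.2},
    {"offset":[0,18,0],"twist":0,"grip":0.2},
  ],
)

```text
time: 5.07
tool_pos: [0.5986, -0.1185, 0.4344]
tool_rot: [0.0, 0.998, -0.069, 0.002]
contact_force: [1.1, -1.2, 4.6]
gripper_width: 0.461
```

play_rows(
  increments=[
    {"offset":[0,4,0],"twist":0,"grip":0.2},
    {"offset":[0,8,0],"twist":0,"grip":0.2},
    {"offset":[0,12,0],"twist":0,"grip":0.2},
    {"offset":[0,12,0],"twist":0,"grip":0.2},
  ],
)

```text
time: 5.4
tool_pos: [0.5975, -0.1269, 0.4344]
tool_rot: [-0.004, 0.998, -0.068, 0.003]
contact_force: [3.1, 19.4, 6.0]
gripper_width: 0.464
```

play_rows(
  increments=[
    {"offset":[0,0,0],"twist":0,"grip":0.2},
    {"offset":[0,-5,0],"twist":0,"grip":0.2},
    {"offset":[0,-17,0],"twist":0,"grip":0.2},
    {"offset":[0,-32,0],"twist":0,"grip":0.2},
    {"offset":[0,-47,0],"twist":0,"grip":0.2},
  ],
)

```text
time: 5.82
tool_pos: [0.6034, -0.0836, 0.4344]
tool_rot: [0.001, 0.998, -0.069, 0.002]
contact_force: [-0.8, -4.5, 6.2]
gripper_width: 0.46
```

play_rows(
  increments=[
    {"offset":[0,-15,0],"twist":0,"grip":0.2},
    {"offset":[0,-30,0],"twist":0,"grip":0.2},
    {"offset":[0,-45,0],"twist":0,"grip":0.2},
    {"offset":[0,-60,0],"twist":0,"grip":0.2},
    {"offset":[0,-75,0],"twist":0,"grip":0.2},
  ],
)

```text
time: 6.23
tool_pos: [0.6136, -0.009, 0.4344]
tool_rot: [0.0, 0.998, -0.069, 0.002]
contact_force: [-2.2, -4.1, 6.4]
gripper_width: 0.464
```

play_rows(
  increments=[
    {"offset":[0,-15,0],"twist":0,"grip":0.2},
    {"offset":[0,-30,0],"twist":0,"grip":0.2},
    {"offset":[0,-45,0],"twist":0,"grip":0.2},
    {"offset":[0,-60,0],"twist":0,"grip":0.2},
    {"offset":[0,-75,0],"twist":0,"grip":0.2},
  ],
)

```text
time: 6.65
tool_pos: [0.6238, 0.0655, 0.4344]
tool_rot: [0.0, 0.998, -0.069, 0.001]
contact_force: [-4.9, -3.9, 6.7]
gripper_width: 0.462
```

play_rows(
  increments=[
    {"offset":[0,-14,0],"twist":0,"grip":0.2},
    {"offset":[0,-28,0],"twist":0,"grip":0.2},
    {"offset":[0,-40,0],"twist":0,"grip":0.2},
    {"offset":[0,-50,0],"twist":0,"grip":0.2},
    {"offset":[0,-58,0],"twist":0,"grip":0.2},
  ],
)

```text
time: 7.07
tool_pos: [0.6316, 0.1232, 0.4344]
tool_rot: [-0.0, 0.998, -0.069, 0.001]
contact_force: [-5.6, -3.1, 6.1]
gripper_width: 0.46
```

play_rows(
  increments=[
    {"offset":[0,-6,0],"twist":0,"grip":0.2},
    {"offset":[0,-12,0],"twist":0,"grip":0.2},
    {"offset":[0,-17,0],"twist":0,"grip":0.2},
    {"offset":[0,-21,0],"twist":0,"grip":0.2},
    {"offset":[0,-21,0],"twist":0,"grip":0.2},
  ],
)

```text
time: 7.48
tool_pos: [0.6344, 0.1425, 0.4344]
tool_rot: [0.002, 0.998, -0.069, 0.0]
contact_force: [-7.8, -8.8, 7.9]
gripper_width: 0.457
```

play_rows(
  increments=[
    {"offset":[0,-2,0],"twist":0,"grip":0.2},
    {"offset":[0,-4,0],"twist":0,"grip":0.2},
    {"offset":[0,-4,0],"twist":0,"grip":0.2},
  ],
)

```text
time: 7.73
tool_pos: [0.6349, 0.1435, 0.4342]
tool_rot: [0.005, 0.997, -0.071, -0.001]
contact_force: [-11.0, -21.5, 7.9]
gripper_width: 0.466
```

play_rows(
  increments=[
    {"offset":[0,3,0],"twist":0,"grip":0.2},
    {"offset":[0,3,0],"twist":0,"grip":0.6},
    {"offset":[0,3,0],"twist":0,"grip":0.9},
    {"offset":[0,3,0],"twist":0,"grip":1},
    {"offset":[0,3,0],"twist":0,"grip":1},
  ],
)

```text
time: 8.15
tool_pos: [0.6347, 0.1447, 0.4314]
tool_rot: [0.0, 0.998, -0.069, -0.0]
contact_force: [-0.0, 0.2, 0.7]
gripper_width: 0.99
```

play_rows(
  increments=[
    {"offset":[0,0,-15],"twist":0,"grip":1},
    {"offset":[0,0,-40],"twist":0,"grip":1},
    {"offset":[0,0,-70],"twist":0,"grip":1},
    {"offset":[0,0,-95],"twist":0,"grip":1},
    {"offset":[0,0,-95],"twist":0,"grip":1},
  ],
)

```text
time: 8.57
tool_pos: [0.6346, 0.1447, 0.5359]
tool_rot: [-0.001, 0.998, -0.069, 0.006]
contact_force: [0.1, 0.0, 1.4]
gripper_width: 0.997
```

play_rows(
  increments=[
    {"offset":[-38,0,0],"twist":0,"grip":1},
    {"offset":[-76,0,0],"twist":0,"grip":1},
    {"offset":[-114,0,0],"twist":0,"grip":1},
    {"offset":[-150,0,0],"twist":0,"grip":1},
    {"offset":[-150,0,0],"twist":0,"grip":1},
  ],
)

```text
time: 8.98
tool_pos: [0.4816, 0.1661, 0.5276]
tool_rot: [-0.0, 0.998, -0.068, -0.0]
contact_force: [1.1, -0.6, 0.3]
gripper_width: 1.002
```

```bash
python3 - <<'E'
from h import *
st()
im,T=shot("wrist","d")
for q in ["mast_top","bar_mid"]: find(q,"wrist",T,n=2)
im,T=shot("scene")
for q in ["mast_top","bar_mid"]: find(q,"scene",T,n=2)
E
```

```text
t 8.9833 pos [0.4816 0.1661 0.5276] w 1.0018429896508134 F [ 1.1 -0.6  0.3]
axes [[0.991, -0.135, -0.0], [-0.135, -0.991, 0.001], [-0.0, -0.001, -1.0]] q [ 0.19 -0.27  1.71  0.    1.7   1.89]
tip wrist bar_mid 0.56 [0.5367 0.1486 0.2322]
tip scene mast_top 0.87 [0.6359 0.1442 0.3047]
tip scene bar_mid 0.86 [0.5434 0.1582 0.2316]
```

View pics/d.png

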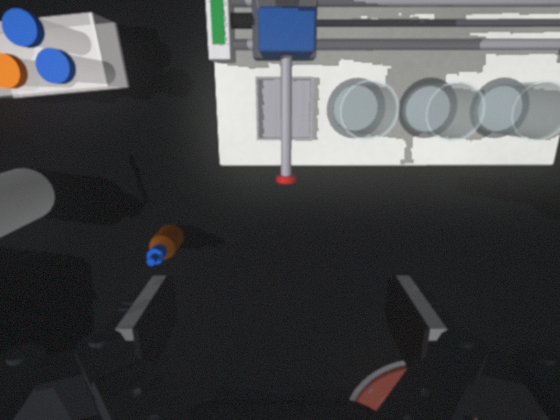

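Carriage is against the green stop, with the bar vertical in the image at column 286 and the collar at (286,180). Next I go over the rack.

play_rows(
  increments=[
    {"offset":[-2,40,0],"twist":0,"grip":1},
    {"offset":[-4,80,0],"twist":0,"grip":1},
    {"offset":[-5,120,0],"twist":0,"grip":1},
    {"offset":[-7,160,0],"twist":0,"grip":1},
    {"offset":[-9,200,0],"twist":0,"grip":1},
  ],
)

```text
time: 9.7
tool_pos: [0.4498, -0.0338, 0.5268]
tool_rot: [0.0, 0.998, -0.069, -0.0]
contact_force: [0.5, -0.1, -0.6]
gripper_width: 1.001
```

play_rows(
  increments=[
    {"offset":[-2,40,0],"twist":0,"grip":1},
    {"offset":[-4,80,0],"twist":0,"grip":1},
    {"offset":[-5,120,0],"twist":0,"grip":1},
    {"offset":[-7,160,0],"twist":0,"grip":1},
    {"offset":[-9,200,0],"twist":0,"grip":1},
  ],
)

```text
time: 10.12
tool_pos: [0.4128, -0.2314, 0.5268]
tool_rot: [-0.0, 0.998, -0.07, 0.0]
contact_force: [0.3, 0.4, 0.1]
gripper_width: 1.005
```

play_rows(
  increments=[
    {"offset":[-1,35,0],"twist":0,"grip":0.7},
    {"offset":[-2,70,0],"twist":0,"grip":0.7},
    {"offset":[-4,105,0],"twist":0,"grip":0.7},
    {"offset":[-4,119,0],"twist":0,"grip":0.7},
    {"offset":[-4,119,0],"twist":0,"grip":0.7},
  ],
)

```text
time: 10.53
tool_pos: [0.3924, -0.3494, 0.5257]
tool_rot: [-0.001, 0.997, -0.071, -0.001]
contact_force: [-0.7, 1.1, 0.6]
gripper_width: 0.695
```

```bash
python3 - <<'E'
from h import *
st()
c=manip.get_calibration("wrist")
im,T=shot("wrist","e"); print({k:c[k] for k in("fx","fy","cx","cy")},T.round(4).tolist())
for q in ["rack_grip","rack_crown","rack"]: find(q,"wrist",T,n=5)
# bar line from earlier pic d
E
```

```text
t 10.5333 pos [ 0.3924 -0.3494  0.5257] w 0.6949956787653077 F [-0.7  1.1  0.6]
axes [[0.99, -0.142, -0.002], [-0.142, -0.99, 0.001], [-0.002, -0.001, -1.0]] q [-0.87 -0.23  1.68 -0.    1.69  0.84]
{'fx': 362.034047166412, 'fy': 362.034047166412, 'cx': 280.65897673193945, 'cy': 209.72919506740737} [[-0.1418, -0.9436, -0.2993, 0.4687], [-0.9899, 0.1349, 0.0436, -0.3622], [-0.0008, 0.3024, -0.9532, 0.4954], [0.0, 0.0, 0.0, 1.0]]
tip wrist rack_grip 0.97 [ 0.4882 -0.3863  0.1234]
tip wrist rack_grip 0.94 [ 0.3096 -0.3561  0.0901]
tip wrist rack_grip 0.93 [ 0.3882 -0.4521  0.1196]
tip wrist rack_grip 0.62 [ 0.3946 -0.353   0.1199]
tip wrist rack_grip 0.61 [ 0.3889 -0.2573  0.0839]
tip wrist rack_crown 0.97 [ 0.389  -0.2533  0.0709]
tip wrist rack_crown 0.91 [ 0.4852 -0.3846  0.0986]
tip wrist rack_crown 0.77 [ 0.3906 -0.4485  0.1016]
tip wrist rack_crown 0.75 [ 0.3881 -0.3538  0.1009]
tip wrist rack_crown 0.65 [ 0.3123 -0.3579  0.0757]
tip wrist rack 0.97 [ 3.967e-01 -3.499e-01 -2.000e-04]
tip wrist rack 0.93 [ 0.4819 -0.383   0.0006]
tip wrist rack 0.84 [ 0.3093 -0.3539  0.0021]
tip wrist rack 0.74 [ 0.3843 -0.2541 -0.0015]
tip wrist rack 0.55 [ 3.888e-01 -4.515e-01 -1.000e-04]
```

View pics/e.png

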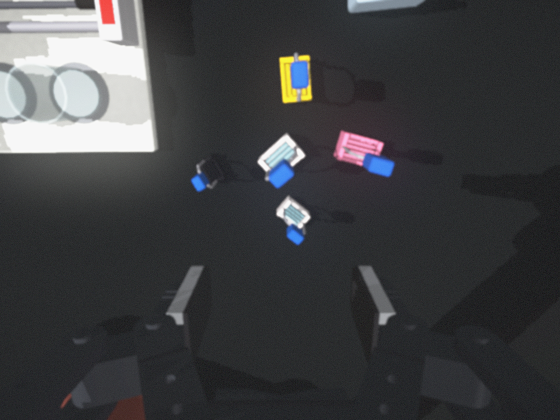

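The larger white rack is at (281,155) with its grip at (280,174), and the small white one is at (294,212). I'll measure its yaw by minAreaRect on basket and grip, and the bar line from picture d.

```bash
cat >> h.py <<'E'
def w2p(c,T,p): q=np.linalg.inv(T)@np.r_[p,1]; return np.array([c["fx"]*q[0]/q[2]+c["cx"],c["fy"]*q[1]/q[2]+c["cy"]])
def p2w(c,T,u,z):
    d=T[:3,:3]@np.array([(u[0]-c["cx"])/c["fx"],(u[1]-c["cy"])/c["fy"],1]); return T[:3,3]+d*(z-T[2,3])/d[2]
E
python3 - <<'E'
from h import *
c=manip.get_calibration("wrist"); T=np.array(c["T"]); im=cv2.imread("pics/e.png"); hsv=cv2.cvtColor(im,cv2.COLOR_BGR2HSV)
yy,xx=np.mgrid[:420,:560]
near=(np.hypot(xx-280,yy-162)<32)
blue=near&(hsv[...,0]>100)&(hsv[...,0]<130)&(hsv[...,1]>150)&(hsv[...,2]>60)
wh=near&(hsv[...,2]>90)&~blue
for n,m,z in [("grip",blue,.138),("basket",wh,.032)]:
    k,l,s,_=cv2.connectedComponentsWithStats(m.astype(np.uint8)); i=1+np.argmax(s[1:,4]); v,u=np.nonzero(l==i)
    P=np.array([p2w(c,T,(a,b),z)[:2] for a,b in zip(u,v)])
    r=cv2.minAreaRect((P*1000).astype(np.float32)); b=cv2.boxPoints(r); e=[b[1]-b[0],b[2]-b[1]]
    L=max(e,key=np.linalg.norm); print(n,len(u),r,"long axis angle",np.arctan2(L[1],L[0]))
# bar
Td=T.copy(); 
tp=np.array([[.4816,.1661,.5276]])[0]
s=manip.state(); r0=R.from_quat(np.roll(s["tool_rot"],-1)); Rel=np.linalg.inv(np.block([[r0.as_matrix(),np.array(s["tool_pos"])[:,None]],[np.zeros((1,3)),1]]))@T
rd=np.array([[.991,-.135,0],[-.135,-.991,.001],[0,-.001,-1]])
Td=np.block([[rd,tp[:,None]],[np.zeros((1,3)),1]])@Rel
im=cv2.imread("pics/d.png").astype(int)
red=(im[...,2]>120)&(im[...,1]<60)&(np.hypot(*(np.mgrid[:420,:560]-np.array([180,286])[:,None,None]))<25)
v,u=np.nonzero(red); print("collar px",u.min(),u.max(),v.min(),v.max(),u.mean(),v.mean())
print("collar top",p2w(c,Td,(u.mean(),v.mean()),.229),"bar root",p2w(c,Td,(286,60),.228))
x=np.array([.9906,-.137])
print("bar_mid", p2w(c,Td,(u.mean(),v.mean()),.229)[:2]+.0445*x, np.array([.6349,.1435])-.093*x)
E
```

```text
grip 434 ((394.5463562011719, -346.642578125), (19.346065521240234, 25.429656982421875), 32.734886169433594) long axis angle -0.99946517
basket 1087 ((388.6192321777344, -346.2314147949219), (49.05467224121094, 61.94396209716797), 33.763648986816406) long axis angle -0.9815093
collar px 276 293 176 183 284.7111111111111 179.96666666666667
collar top [0.49713817 0.15922456 0.229     ] bar root [0.58072465 0.1472689  0.228     ]
bar_mid [0.54121987 0.15312806] [0.5427742 0.156241 ]
```

play_rows(
  increments=[
    {"offset":[0,0,20],"twist":-0.12,"grip":0.7},
    {"offset":[0,0,40],"twist":-0.24,"grip":0.7},
    {"offset":[0,0,60],"twist":-0.36,"grip":0.7},
    {"offset":[0,0,80],"twist":-0.48,"grip":0.7},
    {"offset":[0,0,100],"twist":-0.6,"grip":0.7},
  ],
)

```text
time: 11.15
tool_pos: [0.3934, -0.3444, 0.4263]
tool_rot: [0.0, 0.973, 0.233, 0.0]
contact_force: [-0.1, -1.0, -0.1]
gripper_width: 0.7
```

play_rows(
  increments=[
    {"offset":[0,0,20],"twist":-0.113,"grip":0.7},
    {"offset":[0,0,45],"twist":-0.113,"grip":0.7},
    {"offset":[0,0,65],"twist":-0.113,"grip":0.7},
    {"offset":[0,0,70],"twist":-0.113,"grip":0.7},
    {"offset":[0,0,70],"twist":-0.113,"grip":0.7},
  ],
)

```text
time: 11.57
tool_pos: [0.393, -0.3445, 0.355]
tool_rot: [-0.002, 0.959, 0.284, -0.001]
contact_force: [0.3, 0.2, 0.7]
gripper_width: 0.701
```

```bash
python3 - <<'E'
from h import *
st()
im,T=shot("wrist","f"); c=manip.get_calibration("wrist")
print(totool([.393,-.348,.125]), w2p(c,T,[.393,-.348,.138]))
for q in ["rack_grip"]: 
  for p in find(q,"wrist",T,n=3): print(totool(p))
E
```

```text
t 11.5667 pos [ 0.393  -0.3445  0.355 ] w 0.7013043413758244 F [0.3 0.2 0.7]
axes [[0.838, 0.545, -0.002], [0.545, -0.838, 0.003], [-0.0, -0.004, -1.0]] q [-0.86 -0.16  1.9   0.    1.4   0.13]
[-1.8  2.4 76.9] [284.20870704 242.07403738]
tip wrist rack_grip 0.93 [ 0.4851 -0.3812  0.124 ]
tip wrist rack_grip 0.91 [ 0.3896 -0.3523  0.1211]
tip wrist rack_grip 0.91 [ 0.3904 -0.4518  0.1227]
[57.3 79.4 79.4]
[-7.   3.1 82.1]
[-60.5  87.   80.6]
```

View pics/f.png

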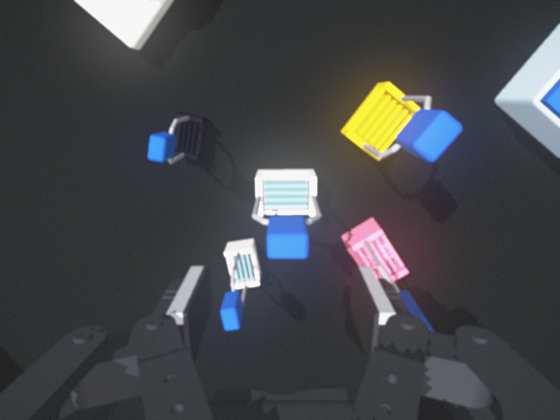

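play_rows(
  increments=[
    {"offset":[-3,4,20],"twist":0,"grip":0.7},
    {"offset":[-3,4,45],"twist":0,"grip":0.7},
    {"offset":[-3,4,68],"twist":0,"grip":0.7},
    {"offset":[-3,4,77],"twist":0,"grip":0.7},
    {"offset":[-3,4,77],"twist":0,"grip":0.7},
  ],
)

```text
time: 12.08
tool_pos: [0.3923, -0.3505, 0.2786]
tool_rot: [-0.001, 0.959, 0.284, -0.001]
contact_force: [-0.0, -0.1, 0.4]
gripper_width: 0.699
```

play_rows(
  increments=[
    {"offset":[0,0,0],"twist":0,"grip":0.5},
    {"offset":[0,0,0],"twist":0,"grip":0.4},
    {"offset":[0,0,0],"twist":0,"grip":0.3},
    {"offset":[0,0,0],"twist":0,"grip":0.2},
    {"offset":[0,0,0],"twist":0,"grip":0.1},
  ],
)

```text
time: 12.5
tool_pos: [0.393, -0.3515, 0.2819]
tool_rot: [0.002, 0.959, 0.283, 0.001]
contact_force: [-0.5, 1.0, 5.8]
gripper_width: 0.267
```

play_rows(
  increments=[
    {"offset":[0,0,0],"twist":0,"grip":0.1},
    {"offset":[0,0,0],"twist":0,"grip":0.1},
  ],
)

```text
time: 12.67
tool_pos: [0.393, -0.3515, 0.2819]
tool_rot: [0.001, 0.959, 0.283, 0.001]
contact_force: [-0.9, 0.9, 6.4]
gripper_width: 0.266
```

play_rows(
  increments=[
    {"offset":[0,0,-5],"twist":0,"grip":0.1},
    {"offset":[0,0,-25],"twist":0,"grip":0.1},
    {"offset":[0,0,-60],"twist":0,"grip":0.1},
    {"offset":[0,0,-100],"twist":0,"grip":0.1},
    {"offset":[0,0,-135],"twist":0,"grip":0.1},
  ],
)

```text
time: 13.08
tool_pos: [0.3922, -0.3506, 0.4164]
tool_rot: [-0.0, 0.959, 0.283, -0.0]
contact_force: [0.4, -0.4, -0.5]
gripper_width: 0.262
```

play_rows(
  increments=[
    {"offset":[10,-12,-15],"twist":0.1,"grip":0.1},
    {"offset":[28,-35,-18],"twist":0.21,"grip":0.1},
    {"offset":[47,-58,-18],"twist":0.33,"grip":0.1},
    {"offset":[66,-82,-18],"twist":0.44,"grip":0.1},
    {"offset":[85,-105,-18],"twist":0.56,"grip":0.1},
  ],
)

```text
time: 13.5
tool_pos: [0.4064, -0.2153, 0.4328]
tool_rot: [0.0, 1.0, 0.004, 0.0]
contact_force: [1.2, 0.3, -1.3]
gripper_width: 0.265
```

```bash
python3 - <<'E'
from h import *
st(); print(totool([.448,.1685,.278]))
E
```

```text
t 13.5 pos [ 0.4064 -0.2153  0.4328] w 0.2649996040394015 F [ 1.2  0.3 -1.3]
axes [[1.0, 0.008, 0.0], [0.008, -1.0, -0.0], [0.0, 0.0, -1.0]] q [-0.65 -0.37  1.95  0.    1.57  0.91]
[ 4.480e+01 -3.834e+02 -2.000e-01]
```

play_rows(
  increments=[
    {"offset":[4,-33,0],"twist":0.05,"grip":0.1},
    {"offset":[8,-66,0],"twist":0.1,"grip":0.1},
    {"offset":[12,-99,0],"twist":0.145,"grip":0.1},
    {"offset":[16,-132,0],"twist":0.145,"grip":0.1},
    {"offset":[20,-165,0],"twist":0.145,"grip":0.1},
  ],
)

```text
time: 13.92
tool_pos: [0.4239, -0.0497, 0.4327]
tool_rot: [0.0, 0.998, -0.065, 0.0]
contact_force: [0.1, 0.3, -1.2]
gripper_width: 0.267
```

play_rows(
  increments=[
    {"offset":[-2,-30,0],"twist":0,"grip":0.1},
    {"offset":[-3,-60,0],"twist":0,"grip":0.1},
    {"offset":[-4,-90,0],"twist":0,"grip":0.1},
    {"offset":[-5,-120,0],"twist":0,"grip":0.1},
    {"offset":[-6,-145,0],"twist":0,"grip":0.1},
  ],
)

```text
time: 14.33
tool_pos: [0.4368, 0.0951, 0.4327]
tool_rot: [-0.0, 0.998, -0.065, 0.0]
contact_force: [-0.2, -0.2, -1.7]
gripper_width: 0.268
```

play_rows(
  increments=[
    {"offset":[0,-25,0],"twist":0,"grip":0.1},
    {"offset":[-1,-50,0],"twist":0,"grip":0.1},
    {"offset":[-1,-68,0],"twist":0,"grip":0.1},
    {"offset":[-1,-74,0],"twist":0,"grip":0.1},
    {"offset":[-1,-74,0],"twist":0,"grip":0.1},
  ],
)

```text
time: 14.75
tool_pos: [0.4456, 0.1677, 0.4325]
tool_rot: [0.0, 0.998, -0.064, -0.0]
contact_force: [0.0, 0.3, -2.4]
gripper_width: 0.272
```

```bash
python3 - <<'E'
from h import *
st()
c=manip.get_calibration("wrist"); im,T=shot("wrist","g")
for q in ["rack_crown","rack_grip","bar_mid"]: find(q,"wrist",T,n=2)
b,Ts=shot("side"); cs=manip.get_calibration("side")
for q in ["rack_crown","rack_grip","bar_mid","mast_top"]: find(q,"side",Ts,n=2)
a,Ta=shot("scene"); ca=manip.get_calibration("scene")
for q in ["rack_crown","rack_grip","bar_mid","mast_top"]: find(q,"scene",Ta,n=2)
def crop(im,c,T): 
    u,v=w2p(c,T,[.49,.16,.2]).astype(int); u=min(max(u,70),490);v=min(max(v,70),350); return cv2.resize(im[v-70:v+70,u-70:u+70],(400,400),interpolation=cv2.INTER_CUBIC)
cv2.imwrite("pics/h.png",np.hstack([crop(b,cs,Ts),crop(im,c,T)]))
E
```

```text
t 14.75 pos [0.4456 0.1677 0.4325] w 0.27198120170818596 F [ 0.   0.3 -2.4]
axes [[0.992, -0.128, -0.001], [-0.128, -0.992, -0.0], [-0.001, 0.0, -1.0]] q [ 0.2  -0.33  1.91 -0.    1.56  1.9 ]
tip wrist rack_crown 0.85 [0.4422 0.1652 0.2518]
tip wrist rack_grip 0.63 [0.4453 0.1664 0.2712]
tip wrist bar_mid 0.84 [0.5394 0.1519 0.2323]
tip side rack_crown 0.82 [0.4408 0.1613 0.2483]
tip side rack_crown 0.62 [ 0.3832 -0.4498  0.0948]
tip side rack_grip 0.68 [0.4453 0.1704 0.2704]
tip side rack_grip 0.68 [ 0.3852 -0.447   0.1223]
tip side bar_mid 0.98 [0.5401 0.1524 0.2267]
tip side bar_mid 0.15 [ 0.5061 -0.1103  0.0641]
tip side mast_top 0.81 [0.6284 0.1387 0.3039]
tip scene rack_crown 0.67 [ 0.4823 -0.3794  0.0992]
tip scene rack_crown 0.64 [ 0.3893 -0.4449  0.1043]
tip scene rack_grip 0.87 [ 0.4883 -0.3835  0.1201]
tip scene rack_grip 0.77 [ 0.3116 -0.3551  0.0924]
tip scene bar_mid 0.59 [0.5404 0.1539 0.2289]
tip scene mast_top 0.6 [0.6341 0.1452 0.3022]
```

View pics/h.png

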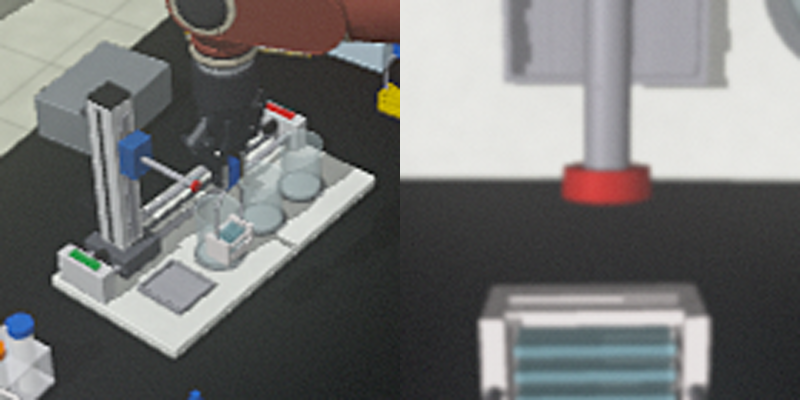

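View pics/g.png

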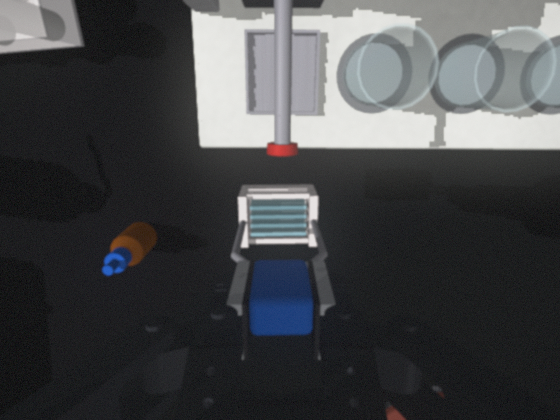

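Bar (column 282) and rack (columns 278–281) line up, and the crown is about 20 mm above the bar line. Thread it.

play_rows(
  increments=[
    {"offset":[10,1,0],"twist":0,"grip":0.1},
    {"offset":[24,1,0],"twist":0,"grip":0.1},
    {"offset":[38,1,0],"twist":0,"grip":0.1},
    {"offset":[50,1,0],"twist":0,"grip":0.1},
    {"offset":[50,1,0],"twist":0,"grip":0.1},
  ],
)

```text
time: 15.87
tool_pos: [0.4971, 0.1588, 0.4325]
tool_rot: [0.0, 0.998, -0.066, 0.0]
contact_force: [-0.9, -0.1, -1.1]
gripper_width: 0.271
```

play_rows(
  increments=[
    {"offset":[10,0,0],"twist":0,"grip":0.1},
    {"offset":[20,0,0],"twist":0,"grip":0.1},
    {"offset":[30,0,0],"twist":0,"grip":0.1},
    {"offset":[40,0,0],"twist":0,"grip":0.1},
    {"offset":[40,0,0],"twist":0,"grip":0.1},
  ],
)

```text
time: 16.28
tool_pos: [0.5364, 0.1537, 0.4326]
tool_rot: [0.0, 0.998, -0.065, 0.0]
contact_force: [-0.2, 0.0, -0.5]
gripper_width: 0.268
```

```bash
python3 - <<'E'
from h import *
st()
c=manip.get_calibration("wrist"); im,T=shot("wrist")
b,Ts=shot("side"); cs=manip.get_calibration("side")
for q in ["rack_crown","rack_grip","bar_mid","mast_top"]: find(q,"side",Ts,n=1)
u,v=w2p(cs,Ts,[.55,.155,.2]).astype(int)
cv2.imwrite("pics/i.png",np.hstack([cv2.resize(b[v-50:v+50,u-50:u+50],(400,400),interpolation=cv2.INTER_CUBIC),cv2.resize(im[60:340,140:420],(400,400))]))
E
```

```text
t 16.2833 pos [0.5364 0.1537 0.4326] w 0.26769089070964147 F [-0.2  0.  -0.5]
axes [[0.991, -0.131, 0.0], [-0.131, -0.991, -0.0], [0.0, 0.0, -1.0]] q [ 0.15 -0.12  1.74 -0.    1.53  1.85]
tip side rack_crown 0.77 [ 0.3834 -0.4474  0.0943]
tip side rack_grip 0.65 [ 0.3878 -0.4471  0.1214]
tip side bar_mid 0.84 [0.5389 0.1526 0.2279]
tip side mast_top 0.92 [0.6283 0.1415 0.3039]
```

View pics/i.png

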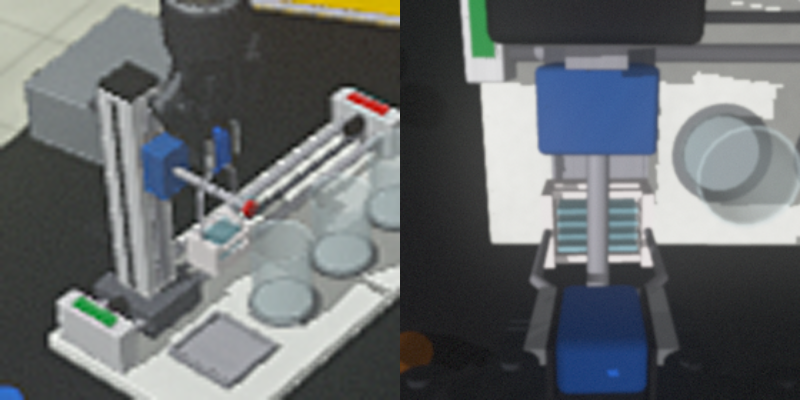

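The bar runs through the bail, centred between the legs. Lowering gently.

play_rows(
  increments=[
    {"offset":[0,0,4],"twist":0,"grip":0.1},
    {"offset":[0,0,8],"twist":0,"grip":0.1},
    {"offset":[0,0,12],"twist":0,"grip":0.1},
    {"offset":[0,0,15],"twist":0,"grip":0.1},
    {"offset":[0,0,15],"twist":0,"grip":0.1},
  ],
)

```text
time: 17.0
tool_pos: [0.5346, 0.1541, 0.4163]
tool_rot: [0.0, 0.998, -0.065, -0.001]
contact_force: [0.3, 0.8, -1.0]
gripper_width: 0.267
```

play_rows(
  increments=[
    {"offset":[0,0,1],"twist":0,"grip":0.1},
    {"offset":[0,0,2],"twist":0,"grip":0.1},
    {"offset":[0,0,3],"twist":0,"grip":0.1},
    {"offset":[0,0,3],"twist":0,"grip":0.1},
  ],
)

```text
time: 17.33
tool_pos: [0.5349, 0.1541, 0.4146]
tool_rot: [-0.0, 0.998, -0.065, -0.0]
contact_force: [0.3, -0.4, -0.3]
gripper_width: 0.269
```

play_rows(
  increments=[
    {"offset":[0,0,1],"twist":0,"grip":0.1},
    {"offset":[0,0,2],"twist":0,"grip":0.1},
    {"offset":[0,0,2],"twist":0,"grip":0.1},
  ],
)

```text
time: 17.58
tool_pos: [0.535, 0.1541, 0.413]
tool_rot: [-0.0, 0.998, -0.065, 0.0]
contact_force: [0.6, -1.1, -0.0]
gripper_width: 0.27
```

play_rows(
  increments=[
    {"offset":[0,0,1],"twist":0,"grip":0.1},
    {"offset":[0,0,2],"twist":0,"grip":0.1},
    {"offset":[0,0,2],"twist":0,"grip":0.1},
  ],
)

```text
time: 17.83
tool_pos: [0.535, 0.1541, 0.4126]
tool_rot: [-0.0, 0.998, -0.065, 0.001]
contact_force: [-3.3, -1.2, 6.4]
gripper_width: 0.275
```

Contact at 0.4126, which matches the predicted height. I'll ease off slightly, open, and back straight up.

play_rows(
  increments=[
    {"offset":[0,0,-1],"twist":0,"grip":0.26},
    {"offset":[0,0,-1],"twist":0,"grip":0.32},
    {"offset":[0,0,-1],"twist":0,"grip":0.4},
    {"offset":[0,0,-1],"twist":0,"grip":0.55},
    {"offset":[0,0,-1],"twist":0,"grip":0.7},
  ],
)

```text
time: 18.25
tool_pos: [0.5349, 0.1541, 0.4112]
tool_rot: [0.0, 0.998, -0.065, -0.0]
contact_force: [0.1, 0.4, -0.3]
gripper_width: 0.671
```

play_rows(
  increments=[
    {"offset":[0,0,0],"twist":0,"grip":0.8},
    {"offset":[0,0,0],"twist":0,"grip":0.8},
    {"offset":[0,0,0],"twist":0,"grip":0.8},
  ],
)

```text
time: 18.5
tool_pos: [0.5349, 0.1541, 0.4116]
tool_rot: [0.0, 0.998, -0.065, -0.0]
contact_force: [0.4, 0.2, 0.0]
gripper_width: 0.798
```

```bash
python3 - <<'E'
from h import *
st()
c=manip.get_calibration("wrist"); im,T=shot("wrist")
for q in ["rack_crown","rack_grip","bar_mid"]: find(q,"wrist",T,n=1)
b,Ts=shot("side"); cs=manip.get_calibration("side")
for q in ["rack_crown","rack_grip","bar_mid","mast_top"]: find(q,"side",Ts,n=1)
u,v=w2p(cs,Ts,[.55,.155,.2]).astype(int)
cv2.imwrite("pics/j.png",np.hstack([cv2.resize(b[v-50:v+50,u-50:u+50],(400,400),interpolation=cv2.INTER_CUBIC),cv2.resize(im[60:340,140:420],(400,400))]))
E
```

```text
t 18.5 pos [0.5349 0.1541 0.4116] w 0.7977753789673675 F [0.4 0.2 0. ]
axes [[0.992, -0.13, -0.0], [-0.13, -0.992, -0.0], [-0.0, 0.0, -1.0]] q [ 0.15 -0.11  1.76 -0.    1.49  1.85]
tip wrist rack_crown 0.89 [0.5359 0.1512 0.2325]
tip wrist rack_grip 0.78 [0.5368 0.149  0.2519]
tip side rack_crown 0.81 [0.5315 0.1499 0.2275]
tip side rack_grip 0.78 [0.5362 0.1554 0.2498]
tip side bar_mid 0.81 [0.539  0.1528 0.228 ]
tip side mast_top 0.77 [0.6333 0.1405 0.3035]
```

View pics/j.png

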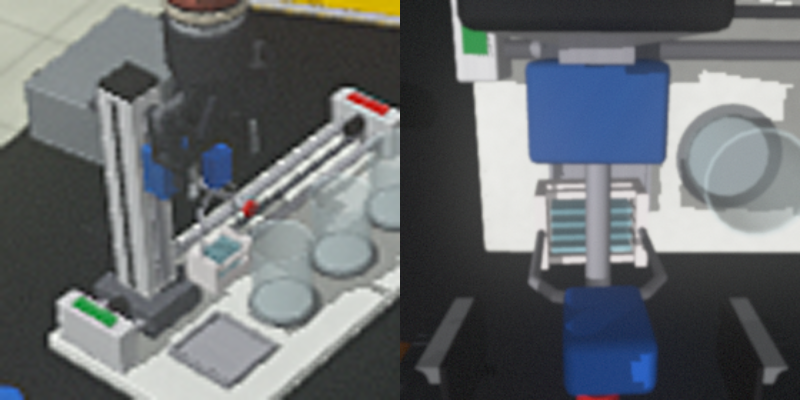

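Rack hangs free on the bar between block and collar, with both fingers clear. Retreating straight up.

play_rows(
  increments=[
    {"offset":[0,0,-10],"twist":0,"grip":0.8},
    {"offset":[0,0,-30],"twist":0,"grip":0.8},
    {"offset":[0,0,-60],"twist":0,"grip":0.8},
    {"offset":[0,0,-90],"twist":0,"grip":0.8},
    {"offset":[0,0,-110],"twist":0,"grip":0.8},
  ],
)

```text
time: 19.37
tool_pos: [0.5347, 0.1541, 0.526]
tool_rot: [-0.0, 0.998, -0.065, 0.002]
contact_force: [-0.2, -0.2, 0.5]
gripper_width: 0.8
```

play_rows(
  increments=[
    {"offset":[-30,0,0],"twist":0,"grip":0.8},
    {"offset":[-60,0,0],"twist":0,"grip":0.8},
    {"offset":[-60,0,0],"twist":0,"grip":0.8},
    {"offset":[-60,0,0],"twist":0,"grip":0.8},
    {"offset":[-60,0,0],"twist":0,"grip":0.8},
  ],
)

```text
time: 19.78
tool_pos: [0.4755, 0.1618, 0.5224]
tool_rot: [-0.0, 0.998, -0.065, 0.001]
contact_force: [-0.1, 0.2, 0.2]
gripper_width: 0.802
```

```bash
python3 - <<'E'
from h import *
st()
b,Ts=shot("side")
for q in ["rack_crown","rack_grip","bar_mid","mast_top"]: find(q,"side",Ts,n=1)
a,Ta=shot("scene")
for q in ["mast_top","bar_mid"]: find(q,"scene",Ta,n=1)
c=manip.get_calibration("wrist"); im,T=shot("wrist")
for q in ["rack_crown","rack_grip","rack","bar_mid"]: find(q,"wrist",T,n=1)
cs=manip.get_calibration("side"); u,v=w2p(cs,Ts,[.55,.155,.2]).astype(int)
cv2.imwrite("pics/k.png",np.hstack([cv2.resize(b[v-50:v+50,u-50:u+50],(400,400),interpolation=cv2.INTER_CUBIC),cv2.resize(im[:280,140:420],(400,400))]))
E
```

```text
t 19.7833 pos [0.4755 0.1618 0.5224] w 0.802287384497057 F [-0.1  0.2  0.2]
axes [[0.992, -0.13, 0.001], [-0.13, -0.992, 0.0], [0.001, -0.0, -1.0]] q [ 0.18 -0.29  1.73 -0.    1.7   1.88]
tip side rack_crown 0.78 [0.5319 0.1509 0.2283]
tip side rack_grip 0.67 [ 0.3863 -0.2492  0.0794]
tip side bar_mid 0.97 [0.5379 0.1553 0.2256]
tip side mast_top 0.84 [0.6303 0.1383 0.306 ]
tip scene mast_top 0.62 [0.6377 0.1452 0.3057]
tip scene bar_mid 0.77 [0.5408 0.1525 0.2295]
tip wrist rack_crown 0.76 [0.5307 0.1484 0.2317]
tip wrist rack_grip 0.57 [0.535  0.1508 0.252 ]
tip wrist rack 0.57 [0.5403 0.1599 0.1309]
tip wrist bar_mid 0.79 [0.5384 0.1497 0.2333]
```

View pics/k.png

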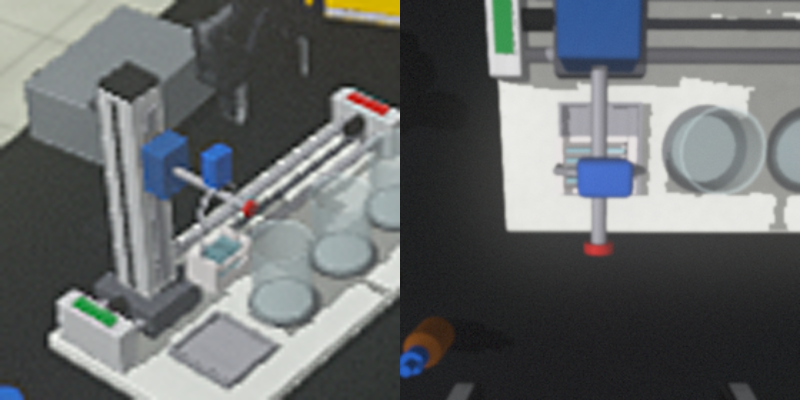

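```bash
python3 -c "
from h import *
print(manip.job_done()); st()"
```

```text
the job is handed in; nothing more can be done
None
the job is handed in; nothing more can be done
```

The job is done and handed in, after about 20 s of the 64 s allowed. No verdict is reported, so this rests on my own checks.

**What I did**
- **Carriage:** I took it by the mast and slid it to the red stop, where it met the stop with about 19 N. I then slid it back about 0.27 m to the green stop, about 21 N, keeping the commanded speed at or below 0.18 m/s.
- **Rack:** I picked the larger white rack by its blue grip, threaded the bail over the bar from the free end, and lowered it until it touched at about 6 N. I let go and backed off upward.

**Last checks**
- **Hang:** The bail crown measured 228–232 mm high against the bar's 229 mm. It sits about 7 mm toward the robot from the bar's middle.
- **Tilt:** The rack sits a few mm off-centre across the bar and I estimate it leans about 0.04 rad, inside the 12 mm and 0.15 rad limits.
- **Carriage:** It still looks to be at the green stop, and the mast matches its released position within the networks' scatter of a few mm.
- **Other things:** The beakers, dropper and tube rack showed no sign of having moved in the views I looked at. I did not re-measure any of them. The robot was clear of everything, with zero force.

**Disagreements:** The networks differed by 3–8 mm on bar, mast and rack positions. One wrist reading of the rack's underside suggested a lean of about 0.08 rad, still within the limit.

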